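Pull out the tension-hook tray with the pull hook

ROBOT

A 6-joint arm with a two-finger parallel gripper is mounted at the origin on the work surface. World frame = base frame: x ahead of the robot, y to its left, z up, the work surface at z = 0. Lengths are in m, angles in degrees, forces in N, time in s.
With the tool pointing down it reaches from about 0.425 to 0.95 m from the base axis. Payload 3.5 kg.
Tool frame: the origin (TCP) lies midway between the tips of the shut fingers; the grasp point (between the pads) lies 19 mm behind it; z points along the fingers, y is the line along which they close (so a half turn about z gives the same grasp; the last joint's range is limited). The gripper opens to 85 mm and grips with 20 to 120 N. Pads are 22 mm wide; open, the fingers measure 114 mm over their backs; the gripper's body (76 mm by 85 mm) begins 54 mm behind the grasp point. The pads swing forward as they close: fully open they stand 13 mm farther back than shut.
Start: joints at [-81.016, 16.404, 90.338, -0, 73.258, -8.594], TCP at [0.204, -0.643, 0.231] pointing down, gripper open.
Joint ranges: [-158.93, 158.93], [-51.34, 127.21], [12.03, 142.37], [-87.48, 267.48], [13.55, 161.25], [-162.69, 162.69]. Speed limits (degrees/s): [159.86, 159.86, 180, 180, 180, 180].

INTERFACE

Orientations are given as [roll, pitch, yaw] about the fixed x, y, z axes, in that order (R = Rz(yaw) Ry(pitch) Rx(roll)).
In Python, from cell import state, read_camera, close_job gives the robot as it stands.
- The arm moves only by the tool play_rows, never from a script. Its argument "rows" is a list of rows, each a list of 7 numbers: the shift along the tool's x, y, z in mm, then the turn, a rotation vector about the tool's x, y, z in rad, then the finger opening in mm, from 0 to 85.4. A call has 1 to 8 rows; each row shifts and turns the commanded pose from where the row before left it, along the tool's axes as they then stand; what a row does not reach is not made up. A row lasts 1/12 s, in which the tool goes at most 41.7 mm and 7.16 degrees, less where a joint would pass 70% of its speed; a pose out of reach is approached as far as the arm can. A call with a gripper value outside its range is refused whole. The fingers move at their own pace and stop on an object; "squeeze" is the grip in N (left out, the last holds). Time passes only in rows, so rows that do not move let the fingers close. It gives the time, the measured TCP pose, the force, the opening and the grip force at its end, in the units of the state.
- state(): the state, without advancing time (a new reading comes with each control period).
- read_camera(name): name is "scene" or "top"; returns a dict with "color" (384x512x3 uint8, red, green, blue), "depth" (384x512 float32, m along the optical axis (not along the pixel's ray), 0 where there is no reading), "intrinsics" (3x3 intrinsics, pixels), "rvec" (rotation vector, rad) and "tvec" (3), from world to camera coordinates, as OpenCV has them. Camera axes: x right, y down, z forward; pixel columns grow to the right and rows downward; lengths in m; the calibration is good to about 2 mm. A picture is of the moment at which its call begins.
- close_job(): hands the job in; it is judged then, once.
The state is a dict: "clock": time; "joint_pos": joint angles; "dq": joint speeds; "joint_efforts": joint torques, N m; "tcp_pos": TCP position; "ee_rot": TCP orientation; "force": force on the tool from outside, world axes, zero at the start; "ft_torque": the same for the moment, N m; "opening": finger opening in m; "finger_force": force on a finger pad.
Only numpy, scipy, OpenCV 4.12 (cv2) and the standard library are available. Lean on these libraries where they do the work, as an engineer would, in place of code of your own. Each camera call takes 0.05 s, during which the arm holds its last target. There are 200 camera calls.

TASK

Pick up the pull hook (the tool with the bent-down end) by its wooden handle, drop its bent end into the finger hole of the wide tray and draw that tray out to its stop or close to it, touching the tray and its housing with the hook only. Then lift the hook out and lay it gently back on the bench, standing upright on its handle as before and clear of the tray. Leave the narrow tray and the straight scriber alone.

Things in the scene. Friction and masses are not known exactly. Their poses are not given: they have to be found in the camera images.
- wide_case: The wider of two fixed plywood tray housings on the bench: 160 deep (x) x 180 wide (y) x 62 high mm, screwed down. Origin at the centre of its underside, on the bench (z = 0); its x axis points from the tray's front into the housing, so the tray slides out along its -x; z up.
- wide_tray (a joint): How far the wide tray is pulled out of its housing, in m: 0 shut, 0.11 at its hard stop. It may start up to 10 mm open. It slides along the housing's -x with about 2.5 N of friction (plus about 6 N per m/s) and stays where it is left.
- wide_hole (a point): Centre of the round through hole (28 mm diameter) in the wide tray's pull tab, at the tab's upper face, 27 mm above the bench. The tab is a level aluminium plate 50 long, 46 wide, 5 mm thick, jutting from the tray's front, with open space below it down to the bench. With the tray shut the hole's centre is 26 mm before the housing's front, 24 mm from the tab's free end. Axes as the housing's.
- narrow_hole (a point): The same hole, in an identical pull tab, of the narrow tray, whose fixed housing (160 x 100 x 62 mm) stands beside the wide one. Not to be moved.
- pull_hook: Loose hook, 0.10-0.20 kg: dark wood handle block 80 long (x), 24 wide (y), 40 high mm standing flat on the bench; from its +x end a level steel shank, 7 mm thick, 33.5 mm above the underside, ends 125 mm ahead of the origin in a 7 mm pin bent straight down to the level of the underside. Origin: centre of the handle's underside; x along the shank, z up. Centre of mass about 20 mm ahead of it.
- hook_tip (a point): Lower end of the pull hook's pin, 125 mm ahead of the hook's origin along its x, level with the handle's underside.
- scriber: Loose straight scriber: the same handle block (80 x 24 x 40 mm), with a straight shank that ends 123 mm ahead of its centre without any bend. Origin at the centre of its underside, x along the shank. A bystander.
Things that resemble listed ones, but are neither listed nor needed, are in the scene too. What is shaped like the pull_hook but purple or red is not meant.

How it is judged (in metres and radians):
On the way, in this order (a step that is already met when the one before it is completed fails the run):
1. the hook's pin stands in the wide tray's finger hole, its tip below the tab, with the tray still less than 30 mm out (horizontal distance between hook_tip and wide_hole below 0.016 m and z of hook_tip in the frame of wide_hole below -0.005 m and value of joint wide_tray below 0.03 m), for 0.1 s.
2. the wide tray has been drawn out at least 80 mm with the pin still in its hole (value of joint wide_tray above 0.08 m and horizontal distance between hook_tip and wide_hole below 0.016 m and z of hook_tip in the frame of wide_hole below -0.003 m), for 0.1 s.
At the end, for the whole second after the job is handed in: The wide tray is out at least 80 mm; the pull hook rests on the bench, upright on its handle within 10 degrees and 6 mm, not touching the tray, its tip over 40 mm from the hole; the narrow tray is within 15 mm and the scriber within 30 mm of their starts (value of joint wide_tray above 0.08 m and distance of narrow_hole from where it was at the start of the episode below 0.015 m and distance of scriber from where it was at the start of the episode below 0.03 m and height (world z) of pull_hook below 0.006 m and angle between pull_hook's own z axis and vertical below 0.17 rad and horizontal distance between hook_tip and wide_hole above 0.04 m and contact force between pull_hook and wide_case below 0.1 N and linear speed of pull_hook below 0.02 m/s).
It fails at once if the gripper or the arm pushes on the wide tray or its housing with more than 2 N (contact force between any of the fingers, the arm and wide_case above 2 N).
It fails at once if the narrow tray is moved by more than 15 mm (distance of narrow_hole from where it was at the start of the episode above 0.015 m).
It fails at once if the scriber is moved by more than 30 mm (distance of scriber from where it was at the start of the episode above 0.03 m).
It fails at once if the hook is let go of more than 30 mm above the bench (height (world z) of pull_hook above 0.03 m and contact force between the fingers and pull_hook below 0.1 N).
It also fails if it takes over 56 s, if anything falls off the work surface, if the arm or the gripper's body presses on something with over 40 N, if the wrist force passes 120 N, or if a joint passes its speed limit or range.

## Working session

There is one attempt and no reset: what is moved stays moved. The work goes in short steps, Python scripts to look and compute and a tool call to move; the robot and the scene stay as the last step left them, time stands still between calls to the robot, and variables do not carry over. Pictures are saved under pics/ and viewed, at most 10 in all, crops included, and the job is handed in when it is done.

Besides the shell and the picture viewer there is one more tool, called after "Emit:" by a JSON object that holds its "op" and its "data", one argument or row to a line. play_rows: Moves the arm, as the interface text tells. Its arguments: {"type":"object","properties":{"rows":{"type":"array"},"squeeze":{"type":"number"}},"required":["rows"]}

```bash
mkdir -p pics; cat > h.py <<'E'
import numpy as np, cv2
from cell import state, read_camera, close_job
def shot(n,f=None):
    d=read_camera(n)
    if f: cv2.imwrite('pics/'+f,d['color'][:,:,::-1])
    np.savez('/tmp/'+n+'.npz',**d); return d
def load(n): return dict(np.load('/tmp/'+n+'.npz'))
def ray(d,u,v,z):
    R=cv2.Rodrigues(np.array(d['rvec'],float))[0]; t=np.array(d['tvec'],float).ravel()
    c=-R.T@t; r=R.T@np.linalg.inv(d['intrinsics'])@np.array([u,v,1.])
    return c+r*(z-c[2])/r[2]
def cloud(d):
    R=cv2.Rodrigues(np.array(d['rvec'],float))[0]; t=np.array(d['tvec'],float).ravel()
    h,w=d['depth'].shape; u,v=np.meshgrid(np.arange(w),np.arange(h))
    p=np.stack([u,v,np.ones_like(u)],-1)@np.linalg.inv(d['intrinsics']).T*d['depth'][...,None]
    return (p-t)@R
E
python3 - <<'E'
from h import *
for n in('top','scene'):
    d=shot(n,n+'0.png'); R=cv2.Rodrigues(np.array(d['rvec'],float))[0]; print(n,-R.T@np.array(d['tvec']).ravel(),R[2],d['intrinsics'][0])
print(state())
E
```

```text
top [ 0.47947757 -0.01999596  1.2880327 ] [ 0.05613278 -0.01805986 -0.99825996] [420.78895928   0.         252.99502599]
scene [1.05919754 0.49783312 0.79504423] [-0.48799983 -0.49881495 -0.71626797] [352.98231823   0.         254.63029049]
{'clock': 0.1, 'joint_pos': array([-8.10161717e+01,  1.64506388e+01,  9.04159118e+01, -4.77160364e-04,
        7.32596902e+01, -8.59336948e+00]), 'dq': array([-0.02778143, -0.05465043, -0.16640776, -0.00903491, -0.00665783,
       -0.03787327]), 'joint_efforts': array([ 7.54493958e-04, -4.07296228e+01, -2.93699867e+01, -1.25433612e-04,
        3.42006773e-03, -5.09645020e-06]), 'tcp_pos': array([ 0.20378476, -0.64286363,  0.23004495]), 'ee_rot': array([-1.79875108e+02, -1.84114926e-02,  1.75773157e+01]), 'force': array([-1.17675704, -0.82496172, -0.2231676 ]), 'ft_torque': array([-0.02365589, -0.01104396,  0.02956848]), 'finger_force': 0.0, 'opening': 0.08586646624206548}
```

View pics/top0.png

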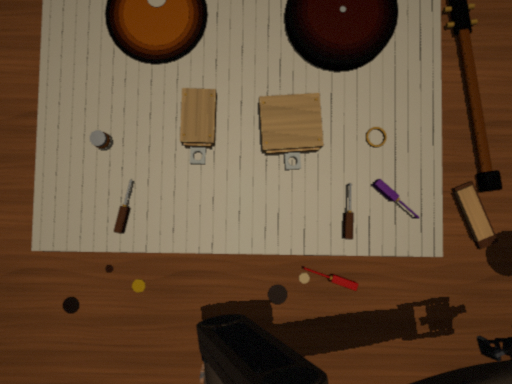

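View pics/scene0.png

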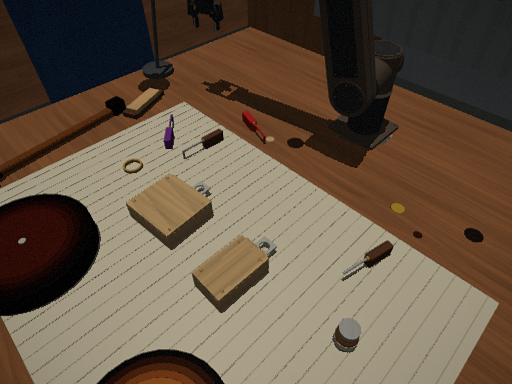

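Top view: wide tray housing at (291,125) with its tab hole at (292,161), and the narrow one at (198,118). The two brown-handled tools, at (122,208) and (348,212), are the candidates. Purple (395,198) and red (332,280) are ruled out. I'll enlarge both candidates in both views.

```bash
python3 - <<'E'
from h import *
t=load('top');s=load('scene')
c=lambda d,u,v:cv2.resize(d['color'][v-35:v+35,u-45:u+45,::-1],(390,300),interpolation=cv2.INTER_CUBIC)
im=np.vstack([np.hstack([c(s,370,260),c(s,203,145)]),np.hstack([c(t,124,207),c(t,348,211)])])
cv2.imwrite('pics/crop.png',cv2.convertScaleAbs(im,alpha=1.6))
def obj(d,name,box,lo,hi,zs):
    u0,v0,u1,v1=box; hsv=cv2.cvtColor(d['color'],cv2.COLOR_RGB2HSV)[v0:v1,u0:u1]
    P=cloud(d)[v0:v1,u0:u1]; m=cv2.inRange(hsv,lo,hi)
    m=(m>0)&(P[...,2]>zs[0])&(P[...,2]<zs[1]); 
    v,u=np.nonzero(m); r=cv2.minAreaRect(np.c_[u+u0,v+v0].astype(np.float32)); q=P[m]
    print(name,m.sum(),r,'cloud med',np.median(q,0).round(4)); return q
for n,b in(('L',(105,170,145,240)),('R',(335,175,362,245))):
    d=t;q=obj(d,n,b,(0,0,0),(180,255,255),(0.025,.06))
    P=cloud(d)[b[1]:b[3],b[0]:b[2]];H=P[...,2];print(np.percentile(H,[5,50,95]))
    c=d['color'][b[1]:b[3],b[0]:b[2]]; 
    m=(H>0.02); a=c[m]; print(a[:5])
E
```

```text
L 320 ((123.92747497558594, 206.3756561279297), (9.61984634399414, 54.6142578125), 14.743562698364258) cloud med [0.4802 0.3441 0.0381]
[-0.00407666  0.0006438   0.03887744]
[[152 138 116]
 [149 136 112]
 [132 122 103]
 [116 110  98]
 [109 103  92]]
R 321 ((347.5, 211.0), (56.0, 9.0), 90.0) cloud med [ 0.4719 -0.3284  0.0392]
[-0.00269601  0.002028    0.04074724]
[[158 145 120]
 [156 143 118]
 [104  96  82]
 [118 111  95]
 [ 57  52  46]]
```

View pics/crop.png

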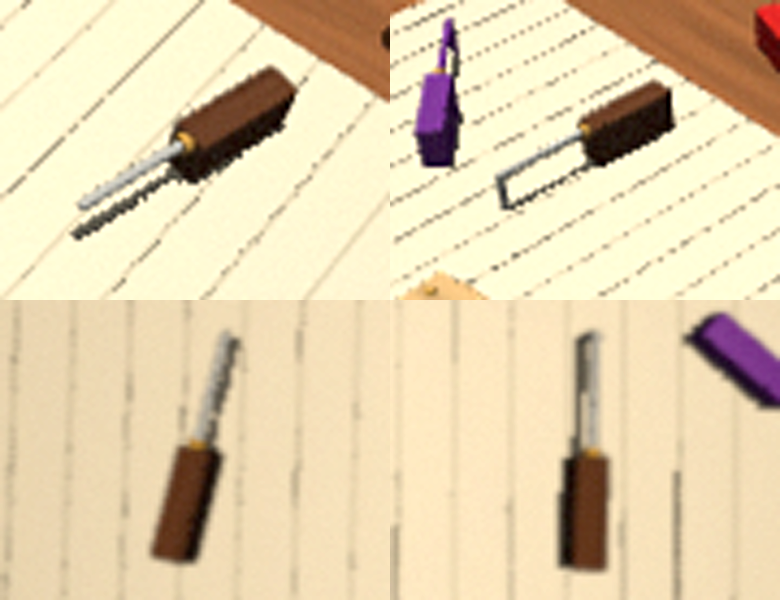

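The right-hand tool (top 348,212; scene 203,145) has a pin bent down to the bench, so it's the pull hook. The left one is straight, so it's the scriber. Next I measure the hook axis, the tab, the hole and the housing.

```bash
cat > m.py <<'E'
from h import *
def topface(d,box,zlo,zhi,cond,z):
    u0,v0,u1,v1=box; P=cloud(d)[v0:v1,u0:u1]; c=d['color'][v0:v1,u0:u1].astype(int)
    m=(P[...,2]>zlo)&(P[...,2]<zhi)&cond(c); v,u=np.nonzero(m)
    pts=np.array([ray(d,a+u0,b+v0,z)[:2] for a,b in zip(u,v)],np.float32)
    return cv2.minAreaRect(pts*1000), pts, np.c_[u+u0,v+v0]
br=lambda c:(c.sum(-1)<260)&(c[...,0]>1.35*c[...,2])
gr=lambda c:(c[...,0]<1.5*c[...,2])
anyc=lambda c:c[...,0]>-1
E
python3 - <<'E'
from m import *
t=load('top')
r,p,q=topface(t,(335,175,362,245),.03,.05,br,.04); print('hook handle',r,p.mean(0),len(p))
r2,p2,_=topface(t,(335,175,362,245),.022,.05,lambda c:~br(c),.0335); p2=p2[p2[:,0]>p[:,0].max()-.005];print('shank',p2.min(0),p2.max(0),p2.mean(0))
for n,b in(('scene',(180,125,230,160)),):
    s=load(n); r,ps,_=topface(s,b,.035,.05,br,.04); print('scene handle',r,ps.mean(0),len(ps))
r,p,_=topface(t,(250,85,332,160),.05,.075,anyc,.062); print('wide case',r)
r,p,_=topface(t,(175,80,222,150),.05,.075,anyc,.062); print('narrow case',r)
for n,b in(('wide',(278,148,308,176)),('narrow',(185,143,212,170))):
    u0,v0,u1,v1=b; H=cloud(t)[v0:v1,u0:u1,2]
    print(n); print((H*1000).round().astype(int) if n=='wide' else '')
    r,p,_=topface(t,b,.02,.034,anyc,.027); print(r)
E
```

```text
hook handle ((464.3447570800781, -326.39373779296875), (80.25870513916016, 23.91655921936035), 0.22247613966464996) [ 0.46201104 -0.32681796] 233
shank [ 0.5075206 -0.3338002] [ 0.5886963 -0.3275629] [ 0.5471521 -0.3309161]
scene handle ((466.8997497558594, -324.0906982421875), (23.606916427612305, 84.24413299560547), 88.95011901855469) [ 0.46538553 -0.324055  ] 95
wide case ((761.982177734375, -149.33421325683594), (169.9791259765625, 180.4439697265625), 4.767096996307373)
narrow case ((773.5833129882812, 126.16395568847656), (100.86282348632812, 170.95408630371094), 89.12125396728516)
wide
[[  65   63   68   57   61   58   66   60   61   63   63   63   59   58
    52   57   18   15   17   16   15   18   13   13   17   18   15   22
    17   15]
 [  15   17   18   17   19   19   16   17   20   16   13   16   18   18
    55   50   51   54   53   55   46   53   54   49   52   57   56   55
    54   55]
 [  50   55   53   53   58   53   54   56   56   54   55   52   54   55
    52   56   48   56   50   57   57   51   55   52   53   54   53   54
    50   53]
 [  50   53   57   51   49   5
[... 3403 characters left out ...]
 0    2
    -1   -3]
 [   1    2    2    0    1   -5    2   -3   -2   -3    2   -1   -1    2
    -1    0   -1    0    2    0   -2    4    0   -4    3    3    6    4
     1    4]
 [  -4    2    1    4    2    3   -1   -1    0    0    0   -8    2    0
     3    5    2   -1   -2    5    2    0   -1    5    1   -2    1    1
     1   -5]
 [   0    4    8    4   -2   -1   -3    2    1   -2    2   -1    3   -1
     1    0   -2   -3    2    1    2    1    0    4    3    2    0    2
    -3   -2]]
((657.2982177734375, -165.0023956298828), (56.94694519042969, 87.5638427734375), 11.6239652633667)
narrow

((667.3756713867188, 130.30300903320312), (74.63890838623047, 58.23268127441406), 81.55318450927734)
```

```bash
python3 - <<'E'
from m import *
t=load('top')
g=t['color'].astype(int).sum(-1)
H=(cloud(t)[...,2]*1000).round().astype(int)
for v in range(182,242,4): print(v,g[v,340:358],H[v,342:355])
# hole
def hole(d,box):
    u0,v0,u1,v1=box; h=(cloud(d)[v0:v1,u0:u1,2]<.012).astype(np.uint8)
    n,l,s,c=cv2.connectedComponentsWithStats(h,connectivity=4)
    for i in range(1,n):
        if s[i,4]>25 and s[i,0]>0 and s[i,1]>0 and s[i,0]+s[i,2]<u1-u0: print('hole',s[i],c[i]+[u0,v0],ray(d,*(c[i]+[u0,v0]),.0245))
hole(t,(281,153,302,171)); hole(t,(188,148,208,168))
s=load('scene'); hole(s,(190,178,220,205)); 
E
```

```text
182 [423 422 420 402 403 422 415 410 392 378 387 402 411 417 416 417 394 395] [ 0  5 -5  2 -2 -2  5  3  0  3  1  0  4]
186 [423 427 416 399 390 317 171 150 247 288 310 374 413 415 422 415 395 394] [-1  7  0 -3 -2  0  0 35 35  0  3  4 -1]
190 [424 423 422 401 392 316 179 154 217 276 310 370 414 417 419 415 393 396] [-2 -1 -1  4  2  4  1 40 39 -1  8  3  2]
194 [424 424 421 403 390 318 171 160 216 286 314 373 414 415 418 418 394 398] [   3   -1    2   -1    2    1   32   43   36    3 1288    4    3]
198 [424 421 422 401 391 318 199 306 321 298 335 373 409 418 417 412 392 391] [-2  4 -1 -1  3 -2 28 39 38  1 -2  6  0]
202 [426 420 419 398 391 315 203 313 341 310 339 375 415 421 418 417 396 398] [ 2  7 -1  5  3  6 34 38 38  2  0  3  4]
206 [415 420 419 399 387 311 202 309 324 295 336 375 416 416 413 417 396 399] [ 4  2  6 -1  6  7 40 40 33  2  0 -4  1]
210 [423 422 421 391 290 176 163 242 263 289 316 348 401 416 417 415 392 396] [   2   -1    4   -1    4   -3   35   35    2    2    5    3 1288]
214 [421 416 310 131  35  50  73 115 105 113 106 112 126 258 369 413 392 397] [ 3 14 31 42 37 37
[... 291 characters left out ...]
98 114 107 110 108 104 149 309 408 412 376 373] [ 7 22 30 39 42 40 45 40 43 38 40  1 -1]
230 [411 317 147  56  26  72 106 113 113 114 115 109 154 316 404 379 339 373] [ 5 22 30 41 40 39 41 43 39 38 41  0  4]
234 [415 318 146  35  29  74 104 114 113 108 105 106 163 324 410 405 365 373] [12 21 33 38 42 42 45 38 42 38 39  0  3]
238 [411 361 275 248 217 192 175 182 167 155 151 150 220 339 409 408 367 370] [10 25 40 39 42 40 39 40 41 40 41  2  3]
hole [ 7  4  9  9 64] [291.84375 160.9375 ] [ 0.65335864 -0.15882817  0.0245    ]
hole [ 5  4  9  8 61] [196.95081967 155.55737705] [0.66435279 0.12804085 0.0245    ]
hole [ 5  8  9  6 36] [199.47222222 188.47222222] [ 0.65305307 -0.15802092  0.0245    ]
```

```bash
python3 - <<'E'
from m import *
t=load('top'); P=cloud(t)
c=[];e=[]
for v in range(183,211):
    k=[u for u in range(344,355) if .025<P[v,u,2]<.05]
    if k: c.append(ray(t,np.mean(k),v,.036)[:2]); print(v,k,end=' ')
for v in range(213,239):
    k=[u for u in range(340,357) if .034<P[v,u,2]<.05]; e.append(ray(t,max(k)+.5,v,.04)[:2])
c=np.array(c);e=np.array(e)
print()
for n,a in(('shank',c),('right edge',e)):
    f=np.polyfit(a[:,0],a[:,1],1); print(n,a[0],a[-1],f,np.degrees(np.arctan(f[0])),'y at .465',np.polyval(f,.465),'y at .585',np.polyval(f,.585))
s=load('scene');Q=cloud(s)[120:165,175:232].reshape(-1,3); C=s['color'][120:165,175:232].reshape(-1,3)
m=(Q[:,2]>.022)&(Q[:,2]<.05);r=cv2.minAreaRect((Q[m][:,:2]*1000).astype(np.float32));print(r)
m=(Q[:,2]>.036)&(Q[:,2]<.044)&(Q[:,0]<.51);print(m.sum(),cv2.minAreaRect((Q[m][:,:2]*1000).astype(np.float32)),Q[m].mean(0))
m=(Q[:,2]>.026)&(Q[:,2]<.05)&(Q[:,0]>.515);f=np.polyfit(Q[m][:,0],Q[m][:,1],1);print(m.sum(),f,np.polyval(f,[.465,.585]),Q[m].max(0))
E
```

```text
183 [349, 350] 184 [348, 349, 350] 185 [348, 349, 350] 186 [349, 350] 187 [349, 350] 188 [349, 350] 189 [349, 350] 190 [349, 350] 191 [349, 350] 192 [349, 350] 193 [349, 350] 194 [348, 349, 350] 195 [348, 349, 350] 196 [348, 349, 350] 197 [348, 349, 350] 198 [348, 349, 350] 199 [348, 349, 350] 200 [348, 349, 350] 201 [348, 349, 350] 202 [348, 349, 350] 203 [348, 349, 350] 204 [348, 349, 350] 205 [348, 349, 350] 206 [348, 349, 350] 207 [348, 349] 208 [348, 349] 209 [348, 349] 210 [348, 349] 
shank [ 0.58845217 -0.33145672] [ 0.50748927 -0.3287109 ] [-0.02902613 -0.31444623] -1.6626080473569156 y at .465 -0.32794338400608414 y at .585 -0.3314265198631088
right edge [ 0.49866835 -0.3397142 ] [ 0.4245517  -0.33991767] [ 0.00274521 -0.34108315] 0.15728873030496754 y at .465 -0.33980662630867453 y at .585 -0.3394772007347274
((506.5765075683594, -326.9433288574219), (28.660017013549805, 166.77235412597656), 89.59734344482422)
102 ((466.49102783203125, -327.15521240234375), (27.672876358032227, 86.60629272460938), 89.59734344482422) [ 0.46409598 -0.32676211  0.03896323]
46 [-0.01416135 -0.32181579] [-0.32840082 -0.33010018] [ 0.58993249 -0.32507301  0.03833127]
```

Emit:
{"op": "play_rows", "data": {
  "rows": [
    [0, 0, 0, 0, 0, 0.108, 85],
    [0, 0, 0, 0, 0, 0.108, 85],
    [0, 0, 0, 0, 0, 0.109, 85],
    [25, -32, 0, 0, 0, 0, 85],
    [25, -32, 0, 0, 0, 0, 85],
    [25, -32, 0, 0, 0, 0, 85],
    [25, -32, 0, 0, 0, 0, 85],
    [25, -32, 0, 0, 0, 0, 85]
  ],
  "squeeze": 60
}}

```text
clock: 0.77
tcp_pos: [0.3324, -0.4839, 0.2306]
ee_rot: [-179.9, 0.0, -1.1]
force: [0.8, -0.6, -0.2]
opening: 0.0853
finger_force: 0.0
```

Emit:
{"op": "play_rows", "data": {
  "rows": [
    [25, -32, 0, 0, 0, 0, 85],
    [25, -32, 0, 0, 0, 0, 85],
    [25, -32, 0, 0, 0, 0, 85],
    [25, -32, 0, 0, 0, 0, 85],
    [25, -30, 0, 0, 0, 0, 85],
    [0, 0, 20, 0, 0, 0, 85],
    [0, 0, 20, 0, 0, 0, 85],
    [0, 0, 0, 0, 0, 0, 85]
  ]
}}

```text
clock: 1.43
tcp_pos: [0.4581, -0.327, 0.1864]
ee_rot: [-179.6, 0.4, -0.9]
force: [-0.1, 0.4, -1.7]
opening: 0.0851
finger_force: 0.0
```

Emit:
{"op": "play_rows", "data": {
  "rows": [
    [4, 1, 30, 0, 0, 0, 85],
    [4, 0, 30, 0, 0, 0, 85],
    [0, 0, 30, 0, 0, 0, 85],
    [0, 0, 30, 0, 0, 0, 85],
    [0, 0, 20, 0, 0, 0, 85],
    [0, 0, 15, 0, 0, 0, 85],
    [0, 0, 10, 0, 0, 0, 85],
    [0, 0, 0, 0, 0, 0, 85]
  ]
}}

```text
clock: 2.1
tcp_pos: [0.4662, -0.3305, 0.0243]
ee_rot: [-179.8, 0.2, -1.1]
force: [-0.8, 0.7, -0.2]
opening: 0.0853
finger_force: 0.0
```

Emit:
{"op": "play_rows", "data": {
  "rows": [
    [0, -2, 6, 0, 0, 0, 85],
    [0, 0, 5, 0, 0, 0, 85],
    [0, 0, 0, 0, 0, 0, 50],
    [0, 0, 0, 0, 0, 0, 30],
    [0, 0, 0, 0, 0, 0, 20],
    [0, 0, 0, 0, 0, 0, 15],
    [0, 0, 0, 0, 0, 0, 15],
    [0, 0, 0, 0, 0, 0, 15]
  ]
}}

```text
clock: 2.77
tcp_pos: [0.4681, -0.3297, 0.0161]
ee_rot: [179.9, -0.1, -1.0]
force: [-0.3, -0.2, -1.9]
opening: 0.0226
finger_force: 59.3
```

Emit:
{"op": "play_rows", "data": {
  "rows": [
    [0, 0, 0, 0, 0, 0, 15],
    [0, 0, 0, 0, 0, 0, 15],
    [0, 0, 0, 0, 0, 0, 15],
    [0, 0, -15, 0, 0, 0, 15],
    [0, 0, -20, 0, 0, 0, 15],
    [0, 0, -20, 0, 0, 0, 15],
    [0, 0, 0, 0, 0, 0, 15],
    [0, 0, 0, 0, 0, 0, 15]
  ]
}}

```text
clock: 3.43
tcp_pos: [0.4678, -0.3293, 0.0704]
ee_rot: [180.0, -0.0, -1.0]
force: [-0.2, -0.5, -2.4]
opening: 0.0232
finger_force: 59.4
```

```bash
python3 - <<'E'
from m import *
s=shot('scene','s1.png');t=shot('top')
c=lambda d,u,v:cv2.resize(d['color'][v-60:v+60,u-80:u+80,::-1],(400,300),interpolation=cv2.INTER_CUBIC)
cv2.imwrite('pics/c1.png',cv2.convertScaleAbs(np.hstack([c(s,195,155),c(t,335,190)]),alpha=1.5))
x=state();print(x['tcp_pos'],x['ee_rot'],x['opening'],x['finger_force'],x['force'])
E
```

```text
[ 0.46659597 -0.32817183  0.06840316] [-1.79867816e+02  1.36732180e-01 -1.04314420e+00] 0.022668590360370375 59.436432123184204 [-0.27628472  0.12693716 -0.97557062]
```

View pics/c1.png

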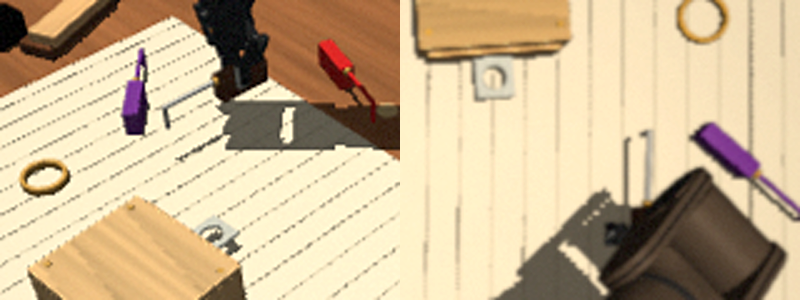

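The hook is held level (left crop: pin at about (167,118)) and lifted about 55 mm. Now measure its pin and shank in the hand and the offset to the hole.

```bash
cat > pin.py <<'E'
from m import *
def pin(tcp,zl,zh,x0,x1,yc,off=None):
    # shank points from both depth clouds, relative to nominal
    for n in('top','scene'):
        d=load(n); Q=cloud(d).reshape(-1,3)
        m=(Q[:,2]>zl)&(Q[:,2]<zh)&(Q[:,0]>x0)&(Q[:,0]<x1)&(abs(Q[:,1]-yc)<.03); q=Q[m]
        if len(q)<8: print(n,len(q));continue
        f=np.polyfit(q[:,0],q[:,1],1)
        print(n,len(q),'x max',np.sort(q[:,0])[-4:].round(4),'yaw',np.degrees(np.arctan(f[0])).round(2),'y at xmax-3.5',np.polyval(f,q[:,0].max()-.0035).round(4),'z',np.median(q[:,2]).round(4),np.polyfit(q[:,0],q[:,2],1)[0].round(3))
E
python3 - <<'E'
from pin import *
pin(None,.075,.11,.525,.62,-.33)
d=load('scene');Q=cloud(d).reshape(-1,3)
m=(Q[:,2]>.045)&(Q[:,2]<.08)&(Q[:,0]>.56)&(Q[:,0]<.62)&(abs(Q[:,1]+.33)<.03);print('pin pts',Q[m].round(3))
E
```

```text
top 47 x max [0.5842 0.5849 0.5869 0.587 ] yaw 0.11 y at xmax-3.5 -0.3296 z 0.0898 -0.028
scene 45 x max [0.5873 0.5886 0.5889 0.5893] yaw -0.6 y at xmax-3.5 -0.3301 z 0.0891 -0.068
pin pts [[ 0.589 -0.332  0.079]
 [ 0.586 -0.33   0.078]
 [ 0.589 -0.332  0.075]
 [ 0.587 -0.329  0.076]
 [ 0.583 -0.329  0.073]
 [ 0.588 -0.33   0.071]
 [ 0.581 -0.334  0.065]
 [ 0.588 -0.329  0.068]
 [ 0.585 -0.329  0.066]
 [ 0.587 -0.333  0.061]
 [ 0.585 -0.331  0.06 ]
 [ 0.588 -0.333  0.057]
 [ 0.585 -0.331  0.056]
 [ 0.588 -0.333  0.053]
 [ 0.586 -0.331  0.053]]
```

Emit:
{"op": "play_rows", "data": {
  "rows": [
    [0, 0, 0, 0, 0, -0.101, 15],
    [10, -30, 0, 0, 0, 0, 15],
    [10, -30, 0, 0, 0, 0, 15],
    [10, -30, 0, 0, 0, 0, 15],
    [15, -30, 0, 0, 0, 0, 15],
    [15, -23, 0, 0, 0, 0, 15],
    [12, -10, 0, 0, 0, 0, 15],
    [0, 0, 0, 0, 0, 0, 15]
  ]
}}

```text
clock: 4.2
tcp_pos: [0.5268, -0.1677, 0.0683]
ee_rot: [-179.9, 0.1, 4.9]
force: [-0.4, -0.1, -2.2]
opening: 0.023
finger_force: 59.6
```

```bash
cat > look.py <<'E'
import sys
from pin import *
s=shot('scene');t=shot('top')
x=state();p=x['tcp_pos'];print(p,x['ee_rot'],x['opening'],x['force'])
zs=p[2]-.0145+.0335
pin(p,zs-.012,zs+.015,p[0]+.055,p[0]+.15,p[1]+.01)
cs=lambda d,u,v:cv2.resize(d['color'][v-45:v+45,u-60:u+60,::-1],(400,300),interpolation=cv2.INTER_CUBIC)
cv2.imwrite('pics/'+sys.argv[1],cv2.convertScaleAbs(np.hstack([cs(s,200,190),cs(t,292,165)]),alpha=1.5))
E
python3 look.py c2.png
```

```text
[ 0.52578947 -0.16999106  0.06859375] [-1.79919744e+02  1.67773020e-01  4.83456362e+00] 0.023083495165834 [ 0.07216659  0.32518299 -2.91853657]
top 35 x max [0.6418 0.6424 0.6444 0.6445] yaw 4.72 y at xmax-3.5 -0.1592 z 0.0882 0.006
scene 53 x max [0.6454 0.6469 0.6469 0.6471] yaw 4.75 y at xmax-3.5 -0.1565 z 0.0873 -0.051
```

View pics/c2.png

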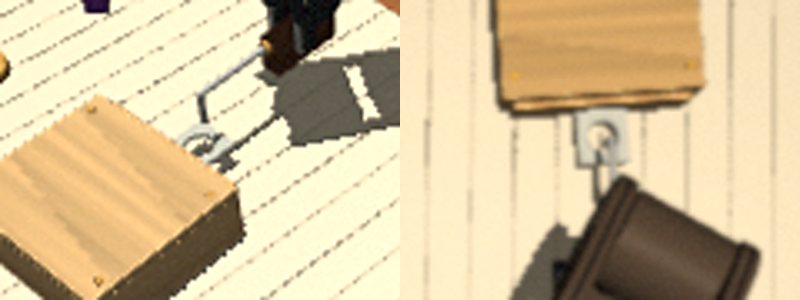

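The pin is a little short of the hole (x 0.642 against 0.653), with y aligned. I'll shift 11 mm and lower.

Emit:
{"op": "play_rows", "data": {
  "rows": [
    [6, 1, 0, 0, 0, 0, 15],
    [5, 0, 0, 0, 0, 0, 15],
    [0, 0, 0, 0, 0, 0, 15],
    [0, 0, 10, 0, 0, 0, 15],
    [0, 0, 5, 0, 0, 0, 15],
    [0, 0, 5, 0, 0, 0, 15],
    [0, 0, 5, 0, 0, 0, 15],
    [0, 0, 0, 0, 0, 0, 15]
  ]
}}

```text
clock: 4.97
tcp_pos: [0.5365, -0.1704, 0.0435]
ee_rot: [-179.9, 0.2, 4.7]
force: [-0.6, -0.1, -2.4]
opening: 0.0231
finger_force: 59.5
```

```bash
python3 look.py c3.png
```

```text
[ 0.53743476 -0.17071602  0.04481425] [-1.79969298e+02  4.88212686e-02  4.74200155e+00] 0.022819267382043214 [-0.41554537  0.39367124 -2.41783729]
top 67 x max [0.6866 0.6868 0.6873 0.6873] yaw 5.54 y at xmax-3.5 -0.1571 z 0.0595 -0.182
scene 58 x max [0.6849 0.6853 0.6867 0.6869] yaw 4.55 y at xmax-3.5 -0.1572 z 0.0619 -0.076
```

View pics/c3.png

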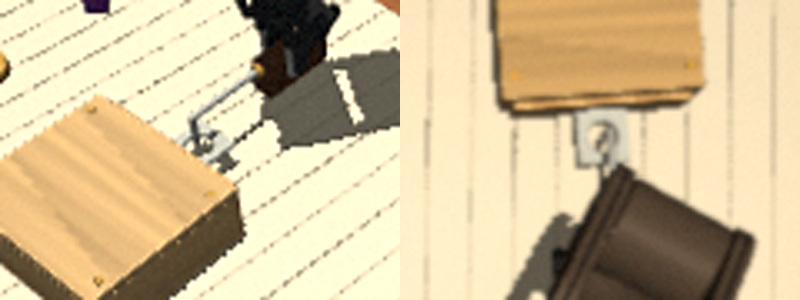

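The pin stands over the hole in both views (scene crop (203,145), top crop (603,137)). Lowering another 18 mm.

Emit:
{"op": "play_rows", "data": {
  "rows": [
    [0, 0, 4, 0, 0, 0, 15],
    [0, 0, 4, 0, 0, 0, 15],
    [0, 0, 4, 0, 0, 0, 15],
    [0, 0, 4, 0, 0, 0, 15],
    [0, 0, 2, 0, 0, 0, 15],
    [0, 0, 0, 0, 0, 0, 15],
    [0, 0, 0, 0, 0, 0, 15],
    [0, 0, 0, 0, 0, 0, 15]
  ]
}}

```text
clock: 5.73
tcp_pos: [0.538, -0.1709, 0.0275]
ee_rot: [180.0, -0.0, 4.7]
force: [-0.7, 0.6, -1.6]
opening: 0.0228
finger_force: 59.5
```

Emit:
{"op": "play_rows", "data": {
  "rows": [
    [-6, 0, 0, 0, 0, 0, 15],
    [-8, 0, 0, 0, 0, 0, 15],
    [-8, 0, 0, 0, 0, 0, 15],
    [-8, 0, 0, 0, 0, 0, 15],
    [-8, 0, 0, 0, 0, 0, 15],
    [-8, 0, 0, 0, 0, 0, 15],
    [-8, 0, 0, 0, 0, 0, 15],
    [-6, 0, 0, 0, 0, 0, 15]
  ]
}}

```text
clock: 6.4
tcp_pos: [0.4772, -0.176, 0.0276]
ee_rot: [180.0, -0.0, 4.7]
force: [3.4, 0.1, -0.4]
opening: 0.0226
finger_force: 59.6
```

```bash
python3 look.py c4.png
```

```text
[ 0.47632711 -0.1756706   0.02710648] [-1.79949004e+02  1.25858778e-01  4.71881506e+00] 0.023195008140966377 [-0.3553223   0.40615432 -1.51062823]
top 43 x max [0.5934 0.5935 0.5936 0.5963] yaw 2.87 y at xmax-3.5 -0.167 z 0.0475 -0.015
scene 45 x max [0.5968 0.5982 0.5983 0.5992] yaw 5.08 y at xmax-3.5 -0.1652 z 0.047 -0.049
```

View pics/c4.png

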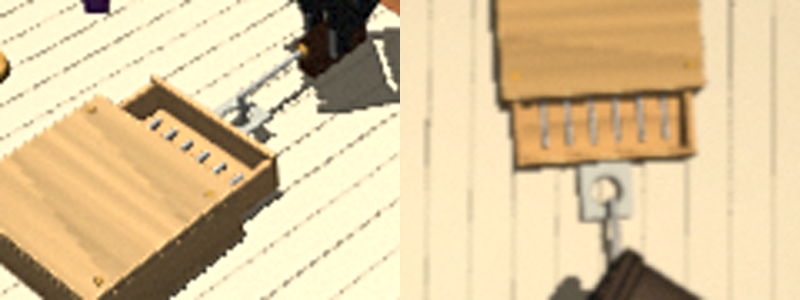

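The tray is coming out: tab now at top crop (605,190), with the pin in its hole.

Emit:
{"op": "play_rows", "data": {
  "rows": [
    [-6, 0, 0, 0, 0, 0, 15],
    [-8, 0, 0, 0, 0, 0, 15],
    [-8, 0, 0, 0, 0, 0, 15],
    [-8, 0, 0, 0, 0, 0, 15],
    [-6, 0, 0, 0, 0, 0, 15],
    [-4, 0, 0, 0, 0, 0, 15],
    [-2, 0, 0, 0, 0, 0, 15],
    [0, 0, 0, 0, 0, 0, 15]
  ]
}}

```text
clock: 7.17
tcp_pos: [0.4352, -0.1792, 0.0272]
ee_rot: [-180.0, 0.1, 4.7]
force: [0.0, -0.7, -1.8]
opening: 0.0228
finger_force: 59.5
```

```bash
cat > tray.py <<'E'
from m import *
for n in('top','scene'):
    d=load(n);Q=cloud(d)
    m=(Q[...,2]>.02)&(Q[...,2]<.034)&(abs(Q[...,1]+.165)<.035)&(Q[...,0]>.5)&(Q[...,0]<.68)
    print(n,m.sum(),'tab x min',np.sort(Q[m][:,0])[[5,15]])
E
python3 look.py c5.png; python3 tray.py
```

```text
[ 0.4354936  -0.17916206  0.02716743] [-1.79961458e+02  9.59784396e-02  4.75887428e+00] 0.022578100589057914 [ 0.37416869  0.74342726 -1.40296739]
top 52 x max [0.552  0.5521 0.5549 0.5552] yaw 4.82 y at xmax-3.5 -0.1694 z 0.047 0.005
scene 43 x max [0.5544 0.5557 0.5557 0.5566] yaw 5.0 y at xmax-3.5 -0.1684 z 0.0457 -0.04
top 339 tab x min [0.54077665 0.54136764]
scene 205 tab x min [0.54093772 0.54421706]
```

Emit:
{"op": "play_rows", "data": {
  "rows": [
    [-3, 0, 0, 0, 0, 0, 15],
    [-3, 0, 0, 0, 0, 0, 15],
    [-3, 0, 0, 0, 0, 0, 15],
    [0, 0, 0, 0, 0, 0, 15],
    [0, 0, 0, 0, 0, 0, 15]
  ]
}}

```text
clock: 7.68
tcp_pos: [0.4268, -0.18, 0.0273]
ee_rot: [-180.0, 0.0, 4.7]
force: [0.6, 0.3, -1.1]
opening: 0.0228
finger_force: 59.5
```

Emit:
{"op": "play_rows", "data": {
  "rows": [
    [4, 0, 0, 0, 0, 0, 15],
    [4, 0, 0, 0, 0, 0, 15],
    [0, 0, -8, 0, 0, 0, 15],
    [0, 0, -8, 0, 0, 0, 15],
    [0, 0, -10, 0, 0, 0, 15],
    [0, 0, -10, 0, 0, 0, 15],
    [0, 0, -9, 0, 0, 0, 15],
    [0, 0, 0, 0, 0, 0, 15]
  ]
}}

```text
clock: 8.35
tcp_pos: [0.4368, -0.1805, 0.0753]
ee_rot: [179.8, -0.2, 4.7]
force: [0.9, 0.5, -1.9]
opening: 0.023
finger_force: 59.5
```

```bash
python3 look.py c6.png; python3 tray.py
```

```text
[ 0.43553544 -0.17968651  0.07325528] [ 1.79928779e+02 -8.38928081e-02  4.74259387e+00] 0.023014667256122376 [-0.17413173  0.13989389 -1.75734484]
top 54 x max [0.5526 0.5548 0.5551 0.5555] yaw 4.49 y at xmax-3.5 -0.1705 z 0.0951 -0.009
scene 47 x max [0.5564 0.5566 0.5566 0.5579] yaw 4.98 y at xmax-3.5 -0.1698 z 0.0941 -0.052
top 342 tab x min [0.5319556  0.53491882]
scene 211 tab x min [0.53234806 0.53529245]
```

View pics/c6.png

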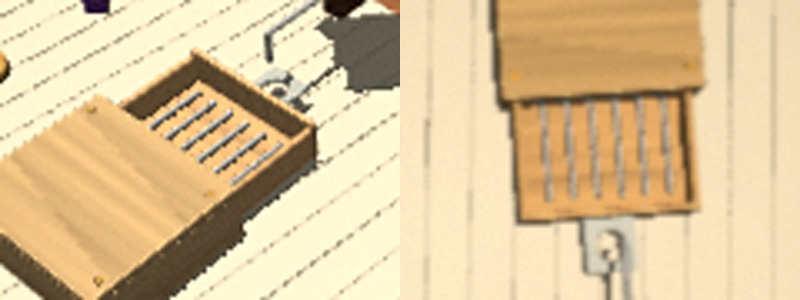

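The tray is about 98 mm out and the pin is lifted clear of the hole (left crop (268,55)). Next I carry the hook sideways and set it down.

Emit:
{"op": "play_rows", "data": {
  "rows": [
    [0, 25, 0, 0, 0, 0, 15],
    [0, 30, 0, 0, 0, 0, 15],
    [0, 30, 0, 0, 0, 0, 15],
    [0, 30, 0, 0, 0, 0, 15],
    [5, 25, 0, 0, 0, 0, 15],
    [5, 10, 10, 0, 0, 0, 15],
    [0, 0, 15, 0, 0, 0, 15],
    [0, 0, 0, 0, 0, 0, 15]
  ]
}}

```text
clock: 9.12
tcp_pos: [0.4555, -0.327, 0.0438]
ee_rot: [-179.7, 0.3, 4.7]
force: [-0.6, 0.5, -2.8]
opening: 0.0228
finger_force: 59.6
```

```bash
python3 look.py c7.png;python3 - <<'E'
from m import *
for n in('top','scene'):
    d=load(n);Q=cloud(d).reshape(-1,3)
    m=(Q[:,0]>.51)&(Q[:,0]<.62)&(abs(Q[:,1]+.322)<.03)&(Q[:,2]>.012)&(Q[:,2]<.12)
    q=Q[m];print(n,len(q),q.max(0).round(4)); 
    for x in(.52,.54,.56,.58): k=abs(q[:,0]-x)<.008; print(x,np.percentile(q[k][:,2],[10,50,90]).round(4) if k.any() else '')
E
```

```text
[ 0.45638565 -0.32692065  0.04581534] [-1.79817108e+02  1.46472636e-01  4.73797568e+00] 0.023205405563549414 [-0.80930102  0.86366547 -1.16542839]
top 56 x max [0.5737 0.5739 0.5739 0.5749] yaw 4.8 y at xmax-3.5 -0.3166 z 0.0653 -0.024
scene 40 x max [0.575  0.575  0.5766 0.5773] yaw 5.86 y at xmax-3.5 -0.3155 z 0.062 -0.03
top 60 [ 0.5749 -0.3131  0.0701]
0.52 [0.0637 0.0654 0.068 ]
0.54 [0.0624 0.0647 0.0672]
0.56 [0.0629 0.0659 0.0682]
0.58 [0.044  0.0599 0.0683]
scene 53 [ 0.5773 -0.3114  0.0666]
0.52 [0.0609 0.0623 0.0648]
0.54 [0.0585 0.0615 0.0641]
0.56 [0.0588 0.0613 0.0632]
0.58 [0.031  0.0491 0.0632]
```

Emit:
{"op": "play_rows", "data": {
  "rows": [
    [0, 0, 8, 0, 0, 0, 15],
    [0, 0, 7, 0, 0, 0, 15],
    [0, 0, 5, 0, 0, 0, 15],
    [0, 0, 3, 0, 0, 0, 15],
    [0, 0, 2, 0, 0, 0, 15],
    [0, 0, 0, 0, 0, 0, 15],
    [0, 0, 0, 0, 0, 0, 15]
  ]
}}

```text
clock: 9.8
tcp_pos: [0.4576, -0.328, 0.0224]
ee_rot: [180.0, -0.0, 4.7]
force: [0.4, 0.0, -1.3]
opening: 0.0228
finger_force: 59.6
```

Emit:
{"op": "play_rows", "data": {
  "rows": [
    [0, 0, 1, 0, 0, 0, 15],
    [0, 0, 1, 0, 0, 0, 15],
    [0, 0, 0, 0, 0, 0, 15],
    [0, 0, 0, 0, 0, 0, 15]
  ]
}}

```text
clock: 10.13
tcp_pos: [0.4575, -0.3281, 0.0204]
ee_rot: [180.0, -0.0, 4.7]
force: [1.4, -0.2, -1.5]
opening: 0.0229
finger_force: 59.6
```

Emit:
{"op": "play_rows", "data": {
  "rows": [
    [0, 0, 1, 0, 0, 0, 15],
    [0, 0, 1, 0, 0, 0, 15],
    [0, 0, 0, 0, 0, 0, 15],
    [0, 0, 0, 0, 0, 0, 15]
  ]
}}

```text
clock: 10.47
tcp_pos: [0.4575, -0.328, 0.0182]
ee_rot: [-180.0, 0.0, 4.7]
force: [-0.9, -1.1, -0.9]
opening: 0.0227
finger_force: 59.6
```

Emit:
{"op": "play_rows", "data": {
  "rows": [
    [0, 0, 1, 0, 0, 0, 15],
    [0, 0, 0, 0, 0, 0, 15],
    [0, 0, 0, 0, 0, 0, 15]
  ]
}}

```text
clock: 10.72
tcp_pos: [0.4575, -0.328, 0.0172]
ee_rot: [-180.0, 0.0, 4.7]
force: [-0.4, 0.0, -2.3]
opening: 0.0226
finger_force: 59.6
```

Emit:
{"op": "play_rows", "data": {
  "rows": [
    [0, 0, 1, 0, 0, 0, 15],
    [0, 0, 0, 0, 0, 0, 15],
    [0, 0, 0, 0, 0, 0, 15]
  ]
}}

```text
clock: 10.97
tcp_pos: [0.4575, -0.328, 0.0163]
ee_rot: [-180.0, 0.0, 4.7]
force: [-0.3, 0.6, -2.9]
opening: 0.0227
finger_force: 59.6
```

Emit:
{"op": "play_rows", "data": {
  "rows": [
    [0, 0, 0.7, 0, 0, 0, 15],
    [0, 0, 0, 0, 0, 0, 15],
    [0, 0, 0, 0, 0, 0, 15]
  ]
}}

```text
clock: 11.22
tcp_pos: [0.4576, -0.3281, 0.0161]
ee_rot: [180.0, -0.0, 4.7]
force: [-0.8, 0.6, 1.8]
opening: 0.0229
finger_force: 60.1
```

Contact: the force changed sign and z stopped falling. Release slowly and back off.

Emit:
{"op": "play_rows", "data": {
  "rows": [
    [0, 0, 0, 0, 0, 0, 26],
    [0, 0, 0, 0, 0, 0, 35],
    [0, 0, 0, 0, 0, 0, 50],
    [0, 0, 0, 0, 0, 0, 70],
    [0, 0, 0, 0, 0, 0, 85],
    [0, 0, 0, 0, 0, 0, 85],
    [0, 0, 0, 0, 0, 0, 85],
    [0, 0, 0, 0, 0, 0, 85]
  ]
}}

```text
clock: 11.88
tcp_pos: [0.4575, -0.328, 0.0156]
ee_rot: [-180.0, -0.0, 4.7]
force: [0.3, 0.5, -0.4]
opening: 0.085
finger_force: 0.0
```

Emit:
{"op": "play_rows", "data": {
  "rows": [
    [0, 0, -5, 0, 0, 0, 85],
    [0, 0, -15, 0, 0, 0, 85],
    [0, 0, -25, 0, 0, 0, 85],
    [0, 0, -30, 0, 0, 0, 85],
    [0, 0, -30, 0, 0, 0, 85],
    [0, 0, -30, 0, 0, 0, 85],
    [0, 0, -20, 0, 0, 0, 85],
    [0, 0, 0, 0, 0, 0, 85]
  ]
}}

```text
clock: 12.55
tcp_pos: [0.4599, -0.3304, 0.1773]
ee_rot: [179.5, -0.4, 4.8]
force: [0.4, 0.2, 0.1]
opening: 0.0851
finger_force: 0.0
```

```bash
python3 - <<'E'
from m import *
s=shot('scene');t=shot('top')
cs=lambda d,u,v:cv2.resize(d['color'][v-75:v+75,u-100:u+100,::-1],(400,300),interpolation=cv2.INTER_CUBIC)
cv2.imwrite('pics/end.png',cv2.convertScaleAbs(np.hstack([cs(s,215,170),cs(t,315,180)]),alpha=1.5))
Q=cloud(s).reshape(-1,3);m=(Q[:,0]>.515)&(Q[:,0]<.57)&(abs(Q[:,1]+.322)<.03)&(Q[:,2]>.02)&(Q[:,2]<.06);print(m.sum(),np.median(Q[m],0),np.polyfit(Q[m][:,0],Q[m][:,2],1))
print(state()['finger_force'],state()['tcp_pos'])
E
python3 tray.py
```

```text
29 [ 0.54423137 -0.3200998   0.03510375] [-0.01299203  0.04191046]
0.0 [ 0.45781953 -0.32833719  0.1716978 ]
top 375 tab x min [0.53191525 0.53445304]
scene 212 tab x min [0.53216036 0.53563234]
```

View pics/end.png

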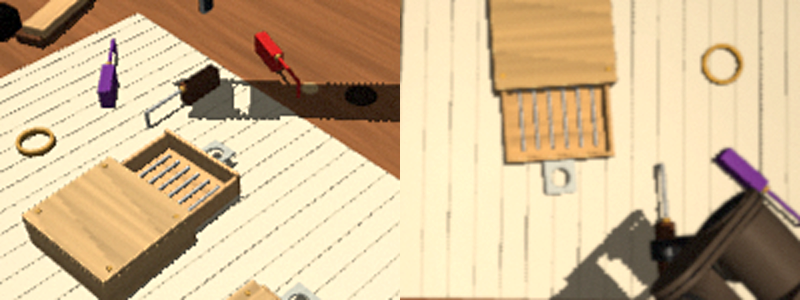

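The hook stands upright on its handle (left crop (198,85)), well clear of the tray, which stays about 97 mm out. Handing in.

```bash
python3 -c "
from cell import close_job
print(close_job())"
```

```text
the job is handed in; nothing more can be done
None
```

The job is handed in: the wide tray was drawn out about 97 mm with the hook, and the hook is back on the bench, upright and clear of the tray, with the narrow tray and scriber left alone; the hand-in returned no verdict.

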